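# Start the bath's circulator from its control box

## Robot

A 7-joint arm with a two-finger parallel gripper is mounted at the origin on a cart in front of the work surface, level with it; the furniture and walls round the work are solid. World frame = base frame: x ahead of the robot, y to its left, z up, the work surface at z = 0. Lengths are in m, angles in rad, forces in N, time in s.
With the tool pointing down it reaches from about 0.35 to 0.9 m from the base axis. Payload 8.1 kg.
Tool frame: the origin (TCP) lies midway between the tips of the shut fingers; the grasp point (between the pads) lies 19 mm behind it; x points along the fingers, z is the direction in which the jaws open and shut, and the axes are right-handed (so a half turn about x gives the same grasp; the last joint's range is limited). The gripper opens to 85 mm and grips with 20 to 120 N. Pads are 22 mm wide; open, the fingers measure 114 mm over their backs; the gripper's body (76 mm by 85 mm) begins 54 mm behind the grasp point. The pads swing forward as they close: fully open they stand 13 mm farther back than shut.
Start: joints at [-1.434, 0.434, 0.025, 1.573, -0.012, 1.134, -0.075], TCP at [0.148, 0.607, 0.197] pointing down, gripper open.
Joint ranges: [-2.62, 2.62], [-0.44, 2.09], [-1.27, 1.32], [0.08, 2.57], [-1.32, 4.46], [0.12, 2], [-2.74, 2.74]. Speed limits (rad/s): [2.22, 2.22, 3.01, 3.01, 3.14, 3.14, 3.14].

## Interface

Orientations are given as [roll, pitch, yaw] about the fixed x, y, z axes, in that order (R = Rz(yaw) Ry(pitch) Rx(roll)).
In Python, from rig import manip gives the robot as it stands.
- The arm moves only by the tool send_rows, never from a script. Its argument "series" is a list that holds one entry, the list of rows, each a list of 6 numbers: the shift along the tool's x, y, z scaled (see below), then the turn, a rotation vector about the tool's x, y, z scaled (see below). A call has 1 to 8 rows; each row is the pose to reach, as a shift and turn from the pose commanded when the call began, along the tool's axes at that moment; what a row does not reach only later rows make up. The controller multiplies each number of a shift by 40 cm and each number of a turn by 90 degrees. A row lasts 1/10 s, in which the tool goes at most 50 mm and 8.59 degrees, less where a joint would pass 70% of its speed; a pose out of reach is approached as far as the arm can. A call with a number of a shift or a turn outside -1 to 1 is refused whole. A call with a gripper value outside its range is refused whole. "claw" is the gripper's target within -1 to 1 (shut at 1, half-way at 0, fully open at -1), set as the call begins (left out, the last holds). The fingers move at their own pace and stop on an object; "force" is the grip in N (left out, the last holds). Time passes only in rows, so rows that repeat a pose let the fingers close. It gives the time, the measured TCP pose, the force and the opening at its end, in the units of the state.
- manip.get_obs(): the state, without advancing time (a new reading comes with each control period).
- manip.camera(name): name is "scene" or "side" or "wrist"; returns the picture (480x640x3 uint8, red, green, blue); there is no depth.
- manip.camera_info(name): a dict with "mtx" (3x3 intrinsics, pixels), "k1" (the pictures are not rectified: a ray, as slopes to the right and down, at radius r is drawn at 1 + k1 r^2 times it, then the intrinsics apply), "R" (3x3) and "t" (3): a world point X has camera coordinates R X + t; the wrist camera has in their place "mount" (4x4, takes a point from camera to tool coordinates, whose origin is the TCP and whose axes are the tool frame's). Camera axes: x right, y down, z forward; pixel columns grow to the right and rows downward; lengths in m; the calibration is good to about 2 mm. A picture is of the moment at which its call begins: read the wrist's pose just before it. camera_info takes no time and is no camera call.
- manip.hand_in(): hands the job in, once; it reports no verdict.
The state is a dict: "t": time; "joints": joint angles; "qvel": joint speeds; "tau": joint torques, N m; "eef_pos": TCP position; "orientation": TCP orientation; "contact_force": force on the tool from outside, world axes, zero at the start; "torque": the same for the moment, N m; "width": opening from 0.0 (shut) to 1.0 (fully open).
Only numpy, scipy, OpenCV 4.12 (cv2) and the standard library are available. Lean on these libraries where they do the work, as an engineer would, in place of code of your own. Each camera call takes 0.05 s, during which the arm holds its last target. There are 200 camera calls.

## Task

Start the water bath's circulator from the grey control box on the worktop, with the closed fingertips and in this order: switch on the rocker by pushing its raised half right down, press the round key right down so that it stays down, then press the long bar key right down, keep it down for half a second and let it come up again. Do not press the square key, and do not press the round key or the bar key before its turn. Grasp and lift nothing, and leave the pen on the box and the bottles, tape and marker near it where they are.

Things in the scene. Friction and masses are not known exactly. Their poses are not given: they have to be found in the camera images.
- control_box: grey box fixed to the worktop, 160 x 160 mm in plan, top face 45 mm above the worktop; origin at the centre of its underside, z up, x away from the robot and y to its left when not turned (it may be turned by up to 0.3 rad). On top are four black 60 x 60 x 6 mm modules at (+-42, +-42) mm in the box's axes, their x and y parallel to the box's; which control is in which place varies. All four controls have the same white plastic and are told apart by shape
- rocker (a joint): rocker switch, 24 mm wide (box y) and 48 mm long (box x), a shallow V of two halves hinged at its middle, hinge along box y, 17 mm above the box's top. 0 = off: the half towards the box's -x is nearly level and the half towards +x stands up, its end about 30 mm above the box's top. 0.44 = fully on: the +x half is nearly level (end about 11 mm lower than before) and the other stands up. Counts as on above 0.36. About 2.5 N on the outer end moves it; it stays where it is left
- rocker_raised (a point): point on the upper face of the rocker's +x half, 19 mm from the hinge (5 mm from the end): push here, downward. It moves with the rocker, down about 8 mm over the stroke
- round_key (a joint): travel of the round key, m: 0 = up, 0.006 = fully down. No spring: about 2.5 N pushes it, and it stays where it is left. Counts as down above 0.005
- round_top (a point): centre of the top face of the round key, 28 mm across; 20 mm above the box's top when up. Push straight down 6 mm
- bar_key (a joint): travel of the long bar key, m: 0 = up, 0.006 = fully down. A spring (1 N at first, 4 N fully down) returns it. Counts as pressed above 0.0045
- bar_top (a point): centre of the top face of the bar key, 18 x 52 mm, long along box y; 20 mm above the box's top when up. Push straight down 6 mm
- square_key (a joint): travel of the square key, m: 0 = up, 0.006 = fully down; sprung like the bar key. It must not be pressed
- square_top (a point): centre of the top face of the square key, 26 x 26 mm; 20 mm above the box's top when up
- pen: grey pen, 10 x 90 x 10 mm, lying on the box in the gap between the two rows of controls, along the box's y; origin at the middle of its underside
- dropper_a: small dropper bottle, 25 mm across, 73 mm tall, standing close to the left of the box; origin at the centre of its underside
- dropper_b: small dropper bottle, 25 mm across, 73 mm tall, standing close to the right of the box; origin at the centre of its underside
- tape: roll of tape lying flat, 62 mm across, 19 mm high, behind the box; origin at the centre of its underside
- marker: marker pen, 16 x 135 mm, lying on the worktop right of the box; origin at the middle of its underside

How it is judged:
By the outcome, as a careful person would: the job done as asked, in the order asked, and still so for the second after the job is handed in, with the robot touching nothing.
It also fails if it takes over 40 s, if anything falls off the work surface, if the arm or the gripper's body presses on something with over 40 N, if the wrist force passes 120 N, or if a joint passes its speed limit or range.

## Working session

There is one attempt and no reset: what is moved stays moved. The work goes in short steps, Python scripts to look and compute and a tool call to move; the robot and the scene stay as the last step left them, time stands still between calls to the robot, and variables do not carry over. Pictures are saved under pics/ and viewed, about 8 in all and at most 12, crops included, and the job is handed in when it is done.

Besides the shell and the picture viewer there is one more tool, called after ">>>" by a JSON object that holds its "method" and its "body". send_rows: Moves the arm, as the interface text tells. Its arguments: {"type":"object","properties":{"series":{"type":"array","items":{"type":"array","items":{"type":"array","items":{"type":"number","minimum":-1,"maximum":1}}}},"claw":{"type":"number"},"force":{"type":"number"}},"required":["series"]}

```bash
ls; mkdir -p pics; python3 - <<'E'
from rig import manip
import cv2,numpy as np
o=manip.get_obs();print(o['t'],o['eef_pos'],o['orientation'],o['width'])
for n in('scene','side','wrist'):
    im=manip.camera(n);cv2.imwrite(f'pics/a_{n}.png',im[:,:,::-1]);i=manip.camera_info(n);print(n,{k:np.round(v,4).tolist() for k,v in i.items()})
E
```

```text
pics
0.0 [0.14833813 0.60656897 0.19654737] [-3.05590772  1.56924791 -1.72496136] 1.0017536401890517
scene {'mtx': [[583.2028, 0.0, 320.6657], [0.0, 583.2028, 238.1761], [0.0, 0.0, 1.0]], 'k1': -0.1291, 'R': [[0.7233, -0.6905, -0.0045], [-0.5182, -0.5384, -0.6645], [0.4565, 0.483, -0.7472]], 't': [-0.5074, 0.2602, 0.9661]}
side {'mtx': [[529.093, 0.0, 312.3454], [0.0, 529.093, 245.7882], [0.0, 0.0, 1.0]], 'k1': -0.1349, 'R': [[-0.9557, -0.2939, -0.0139], [-0.2154, 0.7312, -0.6473], [0.2004, -0.6156, -0.7621]], 't': [0.4722, 0.2649, 0.9523]}
wrist {'mtx': [[364.81, 0.0, 319.1079], [0.0, 364.81, 245.2217], [0.0, 0.0, 1.0]], 'k1': -0.0684, 'mount': [[0.0013, -0.2697, 0.9629, -0.1764], [0.0004, -0.9629, -0.2697, 0.069], [1.0, 0.0007, -0.0012, -0.0011], [0.0, 0.0, 0.0, 1.0]]}
```

View pics/a_scene.png

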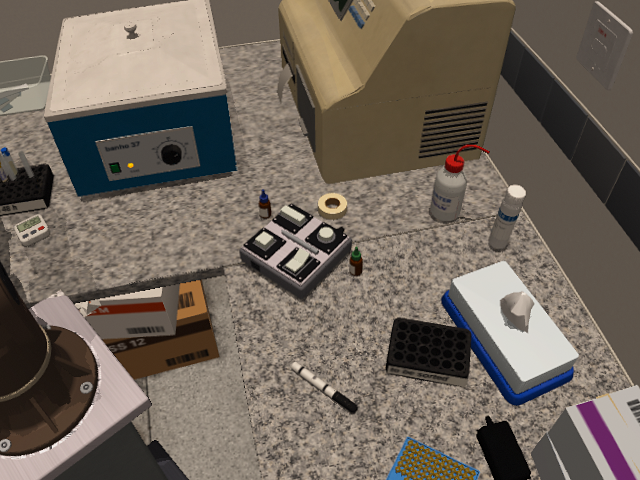

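View pics/a_side.png

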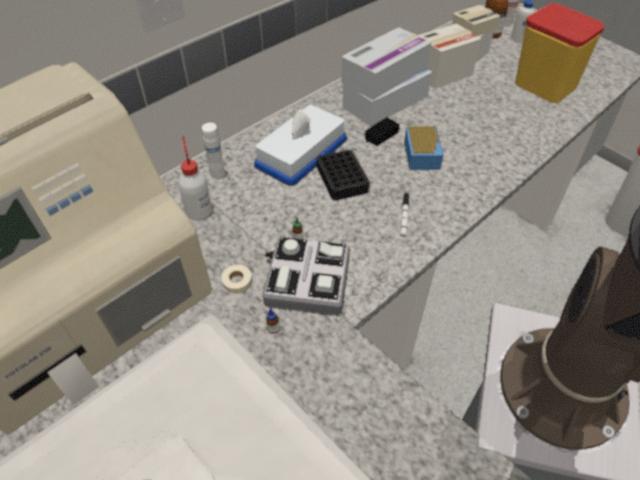

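The scene view shows the box at about (297,248): square (265,241), bar (292,217), round (326,236) and rocker (298,262). The side view agrees: square (325,285), bar (283,278), round (291,247), rocker (331,251). So in box axes the rocker is at (-x,-y), the square at (-x,+y), the bar at (+x,+y) and the round key at (+x,-y).

```bash
cat > h.py <<'E'
import cv2,numpy as np
from rig import manip
def cam(n,obs=None):
    i=manip.camera_info(n);K=np.array(i['mtx']);d=np.array([i['k1'],0,0,0.])
    if n!='wrist': R=np.array(i['R']);return K,d,R,np.array(i['t'])
    from scipy.spatial.transform import Rotation as S
    T=np.eye(4);T[:3,:3]=S.from_euler('xyz',obs['orientation']).as_matrix();T[:3,3]=obs['eef_pos']
    M=np.linalg.inv(T@np.array(i['mount']));return K,d,M[:3,:3],M[:3,3]
def onplane(c,px,z):
    K,d,R,t=c;u=cv2.undistortPoints(np.array(px,float).reshape(-1,1,2),K,d)[:,0]
    r=np.c_[u,np.ones(len(u))]@R;C=-R.T@t
    return C+r*((z-C[2])/r[:,2])[:,None]
def proj(c,X):
    K,d,R,t=c;return cv2.projectPoints(np.array(X,float).reshape(-1,1,3),cv2.Rodrigues(R)[0],t,K,d)[0][:,0]
E
python3 - <<'E'
from h import *
for n,(x0,y0,x1,y1) in dict(scene=(235,200,360,300),side=(258,232,355,318)).items():
    im=cv2.imread(f'pics/a_{n}.png');c=cam(n)
    g=im[y0:y1,x0:x1]
    m=(g.min(2)>(195 if n=='scene' else 185)).astype(np.uint8)
    k,l,s,ce=cv2.connectedComponentsWithStats(m)
    for a,b in zip(s[1:],ce[1:]):
        if a[4]>25:
            p=b+[x0,y0];print(n,a[4],p.round(1),onplane(c,[p],.063).round(4))
    cv2.imwrite(f'pics/b_{n}.png',cv2.resize(g,None,fx=5,fy=5,interpolation=cv2.INTER_CUBIC))
E
```

```text
side 84 [290.3 244.2] [[ 0.5842 -0.1391  0.063 ]]
side 526 [314.8 271.6] [[ 0.5141 -0.0844  0.063 ]]
side 156 [331.  249.4] [[ 0.4986 -0.1494  0.063 ]]
side 349 [286.1 269.8] [[ 0.5707 -0.0725  0.063 ]]
side 113 [324.4 281. ] [[ 0.4891 -0.0674  0.063 ]]
```

View pics/b_scene.png

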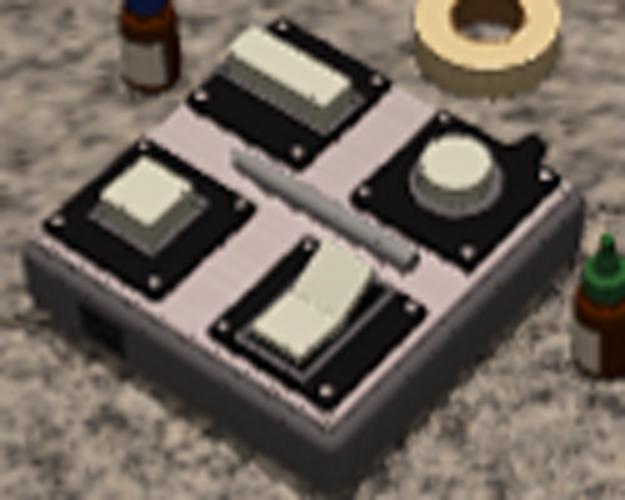

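The crop shows the tops clearly, at 5x from (235,200): round (457,161), bar (291,68), square (148,188), and the rocker's raised half near (340,265). I'll fit the box pose from the three key tops.

```bash
python3 - <<'E'
from h import *
from scipy.spatial.transform import Rotation as S
px=dict(round=(457,161),bar=(291,68),square=(148,188));c=cam('scene');s=cam('side')
mod=dict(round=(42,-42),bar=(42,42),square=(-42,42))
P=onplane(c,[np.array(v)/5+[235,200]-.4 for v in px.values()],.065)[:,:2];M=np.array([mod[k] for k in px])/1e3
print(P.round(4))
A=M-M.mean(0);B=P-P.mean(0);y=np.arctan2((A[:,0]*B[:,1]-A[:,1]*B[:,0]).sum(),(A*B).sum())
R=np.array([[np.cos(y),-np.sin(y)],[np.sin(y),np.cos(y)]]);o=P.mean(0)-R@M.mean(0)
print('yaw',y,'o',o,'res',(P-(M@R.T+o)).round(4).tolist())
pts=np.array([[42,-42,65],[42,42,65],[-42,42,65],[-42+19*.95,-42,45+17+9],[-42,-42,62]])/1e3
W=np.c_[pts[:,:2]@R.T+o,pts[:,2]];print(W.round(4))
print('scene',(proj(c,W)).round(1).tolist());print('side',proj(s,W).round(1).tolist())
im=cv2.imread('pics/b_side.png')
for p in proj(s,W): cv2.circle(im,tuple(int(v) for v in ((p-[258,232]+.4)*5)),3,(0,0,255),-1)
cv2.imwrite('pics/c_side.png',im)
ob=manip.get_obs();T=S.from_euler('xyz',ob['orientation']).as_matrix();print('tool axes\n',T.round(3))
E
```

```text
[[ 0.5851 -0.1372]
 [ 0.5723 -0.056 ]
 [ 0.4906 -0.0655]]
yaw 0.13618608368547938 o [ 0.537345   -0.10201792] res [[0.0004, 0.0007], [-0.0009, -0.0013], [0.0005, 0.0006]]
[[ 0.5847 -0.1379  0.065 ]
 [ 0.5733 -0.0547  0.065 ]
 [ 0.49   -0.0661  0.065 ]
 [ 0.5193 -0.1469  0.071 ]
 [ 0.5014 -0.1493  0.062 ]]
scene [[326.1, 232.1], [292.7, 212.6], [264.2, 237.5], [304.1, 250.6], [298.0, 259.6]]
side [[289.9, 243.9], [281.9, 275.6], [323.7, 280.8], [321.1, 245.6], [329.7, 249.4]]
tool axes
 [[-0.    -0.971  0.238]
 [-0.001  0.238  0.971]
 [-1.    -0.    -0.001]]
```

View pics/c_side.png

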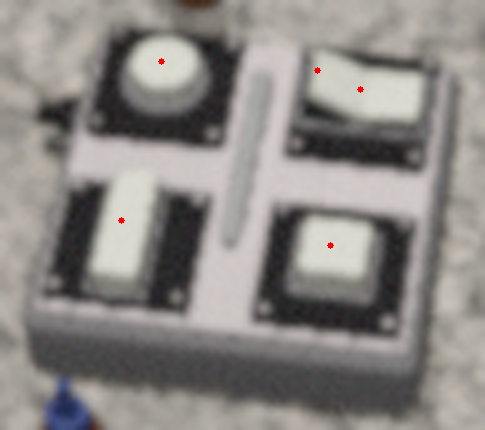

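The fit is good: residuals are under 1.6 mm, and the side view agrees with the projected points to about 2 mm. Next I'll check that the bath is clear of the path and work out the move.

```bash
cat >> h.py <<'E'
def plan(xyz,yaw=None):
    from scipy.spatial.transform import Rotation as S
    o=manip.get_obs();T=S.from_euler('xyz',o['orientation'])
    print('t',round(o['t'],2),'at',np.round(o['eef_pos'],4),'F',np.round(o['contact_force'],2),'w',round(o['width'],3))
    print('shift/0.4',(T.inv().apply(np.array(xyz)-o['eef_pos'])/.4).round(4))
    if yaw is not None:
        x=np.array([0,0,-1.]);z=np.array([-np.sin(yaw),np.cos(yaw),0])
        G=S.from_matrix(np.c_[x,np.cross(z,x),z]);print('turn/90',((T.inv()*G).as_rotvec()/(np.pi/2)).round(4))
E
python3 - <<'E'
from h import *
print(onplane(cam('scene'),[(75,188),(235,165),(325,180)],0).round(3))
plan([.519,-.147,.197],.136)
E
```

```text
[[0.307 0.401 0.   ]
 [0.62  0.202 0.   ]
 [0.734 0.02  0.   ]]
t 0.15 at [0.1484 0.6067 0.1967] F [0.31 0.43 0.39] w 1.001
shift/0.4 [ 1.3000e-03 -1.3476e+00 -1.6103e+00]
turn/90 [-2.392e-01 -8.000e-04 -1.000e-04]
```

The bath's front corner is at (0.31,0.40), so I'll go round it via (0.17,0.36) and (0.32,0.20), closing the fingers on the way.

>>> {"method": "send_rows", "body": {"series": [[[0,-0.2,-0.587,0,0,0],[0,-0.2,-0.587,0,0,0],[0,-0.2,-0.587,0,0,0],[0,-0.2,-0.587,0,0,0],[0,-0.2,-0.587,0,0,0],[0,-0.2,-0.587,0,0,0],[0,-0.66,-0.886,0,0,0],[0,-0.66,-0.886,0,0,0]]], "claw": 1, "force": 40}}

```text
t: 0.95
eef_pos: [0.2392, 0.2868, 0.1975]
orientation: [-0.167, 1.57, 1.167]
contact_force: [2.3, 0.1, 0.2]
width: 0.004
```

```bash
python3 -c "
from h import *
plan([.32,.2,.197],.136);plan([.519,-.147,.12],.136)"
```

```text
t 0.95 at [0.2392 0.2868 0.1975] F [2.26 0.05 0.24] w 0.004
shift/0.4 [ 0.0012 -0.2472 -0.1636]
turn/90 [-2.373e-01  6.000e-04  2.000e-04]
t 0.95 at [0.2392 0.2868 0.1975] F [2.26 0.05 0.24] w 0.004
shift/0.4 [ 0.1931 -0.9342 -0.8905]
turn/90 [-2.373e-01  6.000e-04  2.000e-04]
```

>>> {"method": "send_rows", "body": {"series": [[[0,-0.247,-0.164,0,0,0],[0,-0.247,-0.164,0,0,0],[0,-0.247,-0.164,0,0,0],[0,-0.934,-0.89,-0.238,0,0],[0,-0.934,-0.89,-0.238,0,0],[0,-0.934,-0.89,-0.238,0,0],[0,-0.934,-0.89,-0.238,0,0],[0,-0.934,-0.89,-0.238,0,0]]]}}

```text
t: 1.75
eef_pos: [0.4269, 0.0133, 0.1975]
orientation: [-1.229, 1.57, 0.479]
contact_force: [1.0, 1.6, -0.1]
width: 0.0
```

```bash
python3 -c "
from h import *
plan([.519,-.147,.13],.136)"
```

```text
t 1.75 at [0.4269 0.0133 0.1975] F [ 0.98  1.63 -0.1 ] w 0.0
shift/0.4 [ 0.1688 -0.1731 -0.4284]
turn/90 [0.0006 0.0002 0.0006]
```

>>> {"method": "send_rows", "body": {"series": [[[0.168,-0.173,-0.428,0,0,0],[0.168,-0.173,-0.428,0,0,0],[0.168,-0.173,-0.428,0,0,0],[0.168,-0.173,-0.428,0,0,0],[0.168,-0.173,-0.428,0,0,0],[0.168,-0.173,-0.428,0,0,0],[0.168,-0.173,-0.428,0,0,0]]]}}

```text
t: 2.45
eef_pos: [0.5174, -0.1448, 0.1301]
orientation: [0.424, 1.57, 2.13]
contact_force: [-1.1, 1.0, 0.7]
width: -0.002
```

```bash
python3 - <<'E'
from h import *
plan([.519,-.147,.085],.136)
o=manip.get_obs();im=manip.camera('wrist')[:,:,::-1].copy();c=cam('wrist',o)
a=.136186;R=np.array([[np.cos(a),-np.sin(a)],[np.sin(a),np.cos(a)]])
pts=np.array([[42,-42,65],[42,42,65],[-42,42,65],[-25.3,-42,72.3],[-42,-42,62]])/1e3
W=np.c_[pts[:,:2]@R.T+[.5373,-.102],pts[:,2]];print(W.round(4).tolist())
for p in proj(c,W): cv2.circle(im,tuple(int(v) for v in p),3,(0,0,255),-1)
tip=o['eef_pos'];cv2.circle(im,tuple(int(v) for v in proj(c,[tip])[0]),3,(255,0,0),-1)
cv2.imwrite('pics/d_wrist.png',im)
E
```

```text
t 2.45 at [ 0.5174 -0.1448  0.1301] F [-1.1   0.97  0.66] w -0.002
shift/0.4 [ 0.1126 -0.0032 -0.0061]
turn/90 [-0.0007  0.0005 -0.0002]
[[0.5846, -0.1379, 0.065], [0.5732, -0.0547, 0.065], [0.49, -0.0661, 0.065], [0.5179, -0.147, 0.0723], [0.5014, -0.1493, 0.062]]
```

View pics/d_wrist.png

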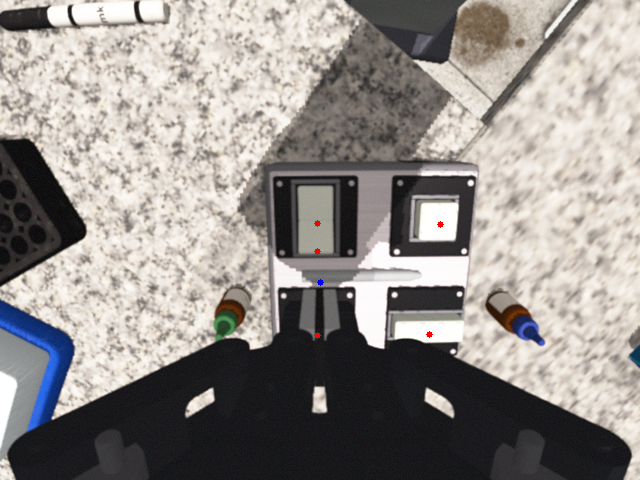

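The wrist view agrees: the projected rocker, square and bar points land on their controls (rocker hinge about (317,223), bar (429,334)), and the fingertips are shut above the rocker's raised half. Now I'll push the rocker slowly.

>>> {"method": "send_rows", "body": {"series": [[[0.112,-0.001,-0.005,0,0,0],[0.112,-0.001,-0.005,0,0,0],[0.125,-0.001,-0.005,0,0,0],[0.138,-0.001,-0.005,0,0,0],[0.15,-0.001,-0.005,0,0,0],[0.155,-0.001,-0.005,0,0,0],[0.16,-0.001,-0.005,0,0,0],[0.16,-0.001,-0.005,0,0,0]]]}}

```text
t: 3.3
eef_pos: [0.5182, -0.1478, 0.0661]
orientation: [-0.008, 1.571, 1.697]
contact_force: [-0.1, -0.1, 0.5]
width: -0.004
```

>>> {"method": "send_rows", "body": {"series": [[[0.005,0,0,0,0,0],[0.005,0,0,0,0,0]]]}}

```text
t: 3.5
eef_pos: [0.5182, -0.1478, 0.064]
orientation: [1.001, 1.571, 2.705]
contact_force: [0.0, -1.1, 0.6]
width: -0.0
```

>>> {"method": "send_rows", "body": {"series": [[[0.005,0,0,0,0,0],[0.005,0,0,0,0,0]]]}}

```text
t: 3.7
eef_pos: [0.5181, -0.1478, 0.0619]
orientation: [1.139, 1.571, 2.844]
contact_force: [-0.1, -0.6, 0.8]
width: 0.002
```

```bash
python3 - <<'E'
from h import *
im=manip.camera('side')[:,:,::-1];s=manip.camera('scene')[:,:,::-1];o=manip.get_obs();w=manip.camera('wrist')[:,:,::-1]
f=lambda g:cv2.resize(g,(400,300),interpolation=cv2.INTER_CUBIC)
a=np.hstack([f(im[220:310,260:380]),f(s[195:300,230:370])])
b=np.hstack([f(w[100:340,160:480]),f(s)])
cv2.imwrite('pics/e.png',np.vstack([a,b]))
E
```

```text
(no output)
```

View pics/e.png

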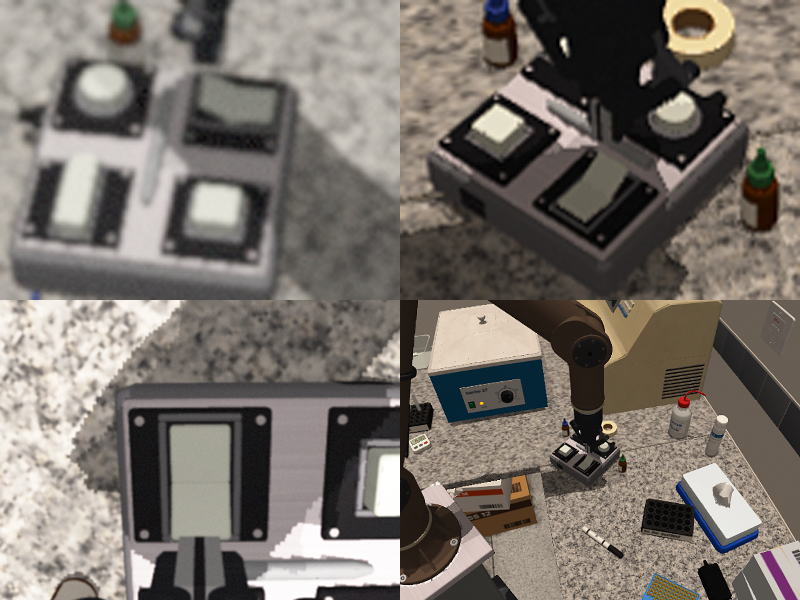

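The rocker looks unmoved and there's no force. The fingertips appear higher than the TCP I computed, or the pictures lag, so I'll check with a fresh look.

```bash
python3 - <<'E'
from h import *
plan([.518,-.147,.062],.136)
im=manip.camera('side')[:,:,::-1].copy();s=manip.camera('scene')[:,:,::-1].copy();o=manip.get_obs()
from scipy.spatial.transform import Rotation as S
T=S.from_euler('xyz',o['orientation'])
for g,n in((im,'side'),(s,'scene')):
    X=[o['eef_pos']+T.apply([-d,y,0]) for d,y in((0,0),(.02,0),(0,.011),(0,-.011))]
    P=proj(cam(n),X);print(n,P.round(1).tolist())
    for p in P[:2]: g[int(round(p[1])),int(round(p[0]))]=(0,0,255)
print('wrist',proj(cam('wrist',o),X).round(1).tolist())
f=lambda g:cv2.resize(g,(400,600),interpolation=cv2.INTER_NEAREST)
cv2.imwrite('pics/f.png',np.hstack([f(im[170:290,280:360]),f(s[165:285,262:342])]))
E
```

```text
t 3.85 at [ 0.5183 -0.1478  0.0621] F [-0.26  0.62 -0.09] w -0.0
shift/0.4 [0.0002 0.0004 0.0022]
turn/90 [-0.0013  0.     -0.    ]
side [[321.7, 248.2], [321.7, 241.9], [327.0, 248.8], [316.5, 247.6]]
scene [[304.2, 254.3], [303.9, 247.3], [300.4, 257.9], [307.9, 250.8]]
wrist [[321.0, 282.5], [321.1, 298.3], [321.0, 262.3], [320.9, 302.0]]
```

View pics/f.png

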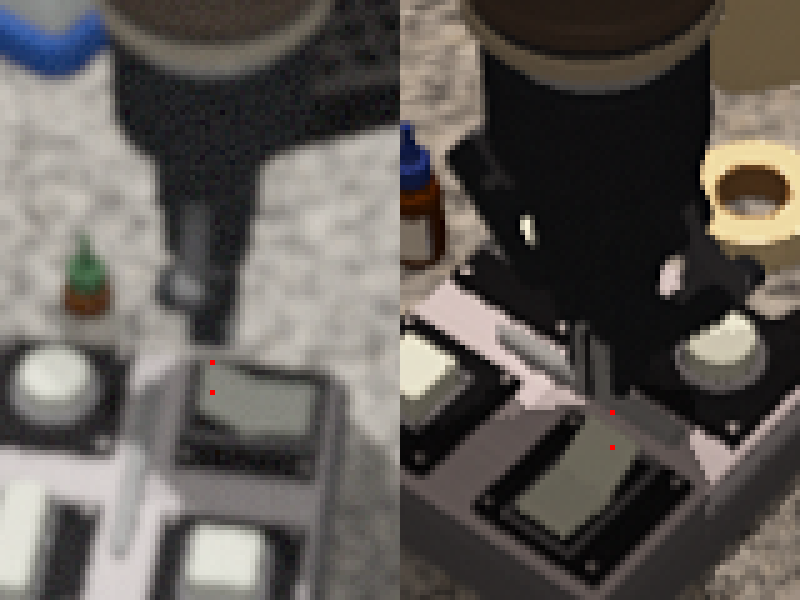

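In both views the tip is straight above the predicted TCP pixel by 9 px, about 26 mm higher than reported, and the wrist view fits this too. The sideways position matches. That explains the missing contact, so I'll keep descending and go by force.

>>> {"method": "send_rows", "body": {"series": [[[0.01,0,0,0,0,0],[0.02,0,0,0,0,0],[0.03,0,0,0,0,0],[0.03,0,0,0,0,0]]]}}

```text
t: 4.35
eef_pos: [0.5178, -0.1477, 0.0494]
orientation: [1.265, 1.57, 2.97]
contact_force: [-0.3, -0.6, 0.8]
width: 0.004
```

>>> {"method": "send_rows", "body": {"series": [[[0.005,0,0,0,0,0],[0.01,0,0,0,0,0],[0.01,0,0,0,0,0]]]}}

```text
t: 4.65
eef_pos: [0.5181, -0.1478, 0.0458]
orientation: [1.228, 1.57, 2.933]
contact_force: [-0.1, 0.3, 0.2]
width: 0.002
```

>>> {"method": "send_rows", "body": {"series": [[[0.005,0,0,0,0,0],[0.01,0,0,0,0,0],[0.01,0,0,0,0,0]]]}}

```text
t: 4.95
eef_pos: [0.5181, -0.1477, 0.0418]
orientation: [1.093, 1.57, 2.798]
contact_force: [0.4, -0.0, -0.1]
width: 0.003
```

```bash
python3 - <<'E'
from h import *
im=manip.camera('side')[:,:,::-1].copy();s=manip.camera('scene')[:,:,::-1].copy();o=manip.get_obs();w=manip.camera('wrist')[:,:,::-1]
print(o['contact_force'],[proj(cam(n),[o['eef_pos']]).round(1).tolist() for n in('side','scene')])
f=lambda g:cv2.resize(g,(260,390),interpolation=cv2.INTER_NEAREST)
cv2.imwrite('pics/g.png',np.hstack([f(im[190:280,290:350]),f(s[195:285,270:330]),f(w[120:360,240:400])]))
E
```

```text
[-0.46557736 -0.14261279  0.49808595] [[[321.7, 254.3]], [[304.4, 261.2]]]
```

View pics/g.png

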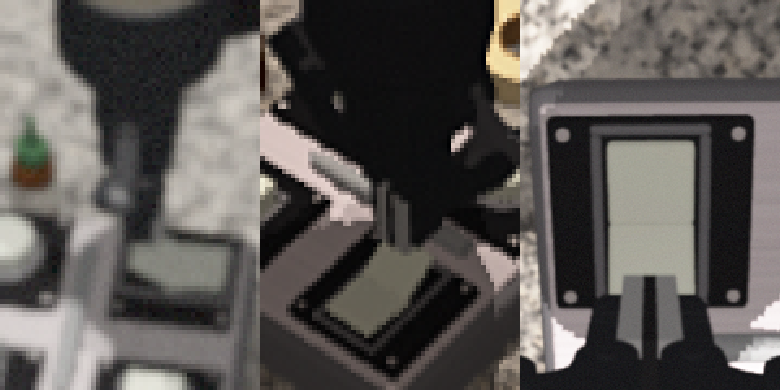

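>>> {"method": "send_rows", "body": {"series": [[[0.005,0,0,0,0,0],[0.01,0,0,0,0,0],[0.01,0,0,0,0,0]]]}}

```text
t: 5.4
eef_pos: [0.5181, -0.1478, 0.0378]
orientation: [1.175, 1.57, 2.88]
contact_force: [0.2, 0.3, -0.7]
width: -0.002
```

>>> {"method": "send_rows", "body": {"series": [[[0.005,0,0,0,0,0],[0.005,0,0,0,0,0]]]}}

```text
t: 5.6
eef_pos: [0.5186, -0.1479, 0.0361]
orientation: [-1.848, 1.57, -0.144]
contact_force: [0.3, -0.5, 0.7]
width: -0.002
```

>>> {"method": "send_rows", "body": {"series": [[[0.005,0,0,0,0,0],[0.005,0,0,0,0,0]]]}}

```text
t: 5.8
eef_pos: [0.5194, -0.1477, 0.0344]
orientation: [-1.784, 1.569, -0.078]
contact_force: [3.0, 0.7, 3.6]
width: -0.003
```

```bash
python3 - <<'E'
from h import *
im=manip.camera('side')[:,:,::-1].copy();s=manip.camera('scene')[:,:,::-1].copy();o=manip.get_obs();w=manip.camera('wrist')[:,:,::-1]
print(o['contact_force'],o['eef_pos'],[proj(cam(n),[o['eef_pos']]).round(1).tolist() for n in('side','scene')])
f=lambda g:cv2.resize(g,(260,390),interpolation=cv2.INTER_NEAREST)
cv2.imwrite('pics/h.png',np.hstack([f(im[190:280,290:350]),f(s[195:285,270:330]),f(w[120:360,240:400])]))
E
```

```text
[3.72772004 1.57371877 3.49197594] [ 0.51898891 -0.14784818  0.03434029] [[[321.4, 256.5]], [[304.8, 263.5]]]
```

View pics/h.png

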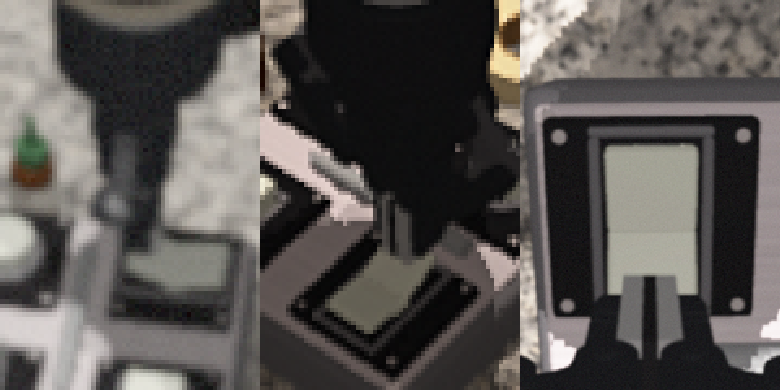

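The finger edges in all three views fit a tip about 38 mm above the reported TCP, so first contact at TCP z≈0.036 puts the tip at 0.074, the height of the rocker's end. I'll push on in small steps.

>>> {"method": "send_rows", "body": {"series": [[[0.005,0,0,0,0,0],[0.01,0,0,0,0,0],[0.01,0,0,0,0,0]]]}}

```text
t: 6.25
eef_pos: [0.5179, -0.1479, 0.0297]
orientation: [1.504, 1.57, -3.074]
contact_force: [2.7, 0.3, 2.8]
width: 0.001
```

>>> {"method": "send_rows", "body": {"series": [[[0.005,0,0,0,0,0],[0.005,0,0,0,0,0]]]}}

```text
t: 6.45
eef_pos: [0.5177, -0.1478, 0.0277]
orientation: [1.363, 1.57, 3.067]
contact_force: [1.2, 0.2, 1.2]
width: 0.001
```

>>> {"method": "send_rows", "body": {"series": [[[0.005,0,0,0,0,0],[0.005,0,0,0,0,0]]]}}

```text
t: 6.65
eef_pos: [0.518, -0.1478, 0.0265]
orientation: [0.237, 1.57, 1.941]
contact_force: [-1.7, 1.1, 12.0]
width: 0.003
```

>>> {"method": "send_rows", "body": {"series": [[[0.005,0,0,0,0,0],[0.005,0,0,0,0,0]]]}}

```text
t: 6.85
eef_pos: [0.5182, -0.1479, 0.0259]
orientation: [-0.594, 1.569, 1.11]
contact_force: [-7.7, 3.2, 33.7]
width: 0.002
```

I hit a firm stop at TCP z≈0.0263 with 34 N, so the tip is at about 0.064 and the rocker should be fully on. I'll lift and check.

>>> {"method": "send_rows", "body": {"series": [[[-0.1,0,0,0,0,0],[-0.1,0,0,0,0,0],[-0.1,0,0,0,0,0]]]}}

```text
t: 7.15
eef_pos: [0.5177, -0.1477, 0.0642]
orientation: [0.405, 1.57, 2.109]
contact_force: [-0.1, 0.9, -0.2]
width: -0.001
```

```bash
python3 - <<'E'
from h import *
plan([.5846,-.1379,.066],.136)
im=manip.camera('side')[:,:,::-1].copy();s=manip.camera('scene')[:,:,::-1].copy();w=manip.camera('wrist')[:,:,::-1]
f=lambda g:cv2.resize(g,(260,390),interpolation=cv2.INTER_CUBIC)
cv2.imwrite('pics/i.png',np.hstack([f(im[210:285,300:350]),f(s[210:300,270:330]),f(w[120:360,240:400])]))
E
```

```text
t 7.15 at [ 0.5177 -0.1477  0.0642] F [-0.09  0.92 -0.23] w -0.001
shift/0.4 [-0.0045 -0.169   0.0019]
turn/90 [-0.0013  0.0003 -0.0001]
```

View pics/i.png

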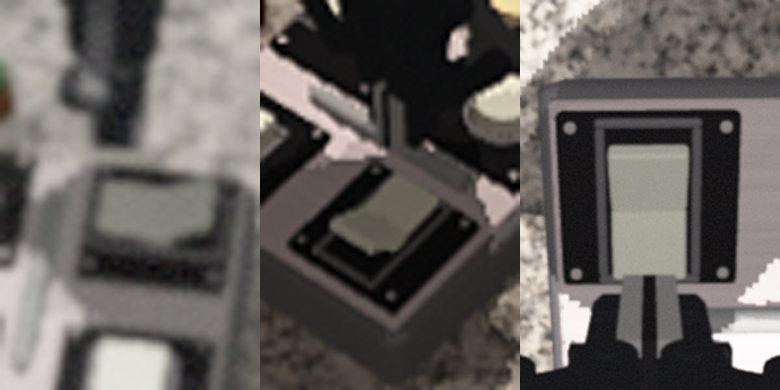

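The rocker has flipped: its -x half now stands up with the end face visible in the wrist view at (648,150), the +x half is level, and the pen hasn't moved. Next is the round key, with contact expected at TCP z≈0.027.

>>> {"method": "send_rows", "body": {"series": [[[0,-0.169,0.001,0,0,0],[0,-0.169,0.001,0,0,0],[0,-0.169,0.001,0,0,0],[0.04,-0.169,0.001,0,0,0],[0.075,-0.169,0.001,0,0,0],[0.075,-0.169,0.001,0,0,0]]]}}

```text
t: 7.9
eef_pos: [0.5827, -0.1381, 0.0316]
orientation: [1.297, 1.566, 3.001]
contact_force: [0.2, -0.2, 0.1]
width: -0.0
```

>>> {"method": "send_rows", "body": {"series": [[[0.005,0,0,0,0,0],[0.01,0,0,0,0,0],[0.015,0,0,0,0,0],[0.02,0,0,0,0,0],[0.02,0,0,0,0,0]]]}}

```text
t: 8.4
eef_pos: [0.5853, -0.1385, 0.0261]
orientation: [-1.916, 1.57, -0.212]
contact_force: [1.4, -0.4, -0.4]
width: -0.0
```

>>> {"method": "send_rows", "body": {"series": [[[0.005,0,0,0,0,0],[0.005,0,0,0,0,0]]]}}

```text
t: 8.6
eef_pos: [0.5855, -0.1385, 0.0251]
orientation: [-1.235, 1.57, 0.469]
contact_force: [-4.7, 1.2, 13.2]
width: 0.0
```

I felt 13 N at z=0.0251, which could be the bottom stop or an obstruction. I'll take one look before pushing harder.

```bash
python3 - <<'E'
from h import *
im=manip.camera('side')[:,:,::-1].copy();s=manip.camera('scene')[:,:,::-1].copy();w=manip.camera('wrist')[:,:,::-1];o=manip.get_obs()
print(o['eef_pos'],o['contact_force'],onplane(cam('scene'),[(356,273)],0).round(3))
f=lambda g:cv2.resize(g,(260,390),interpolation=cv2.INTER_CUBIC)
cv2.imwrite('pics/j.png',np.hstack([f(im[190:280,260:320]),f(s[190:280,305:365]),f(w[120:480,200:440])]))
E
```

```text
[ 0.58548202 -0.13846403  0.02509542] [-3.1737948   0.50810806 12.89538579] [[ 0.593 -0.213  0.   ]]
```

View pics/j.png

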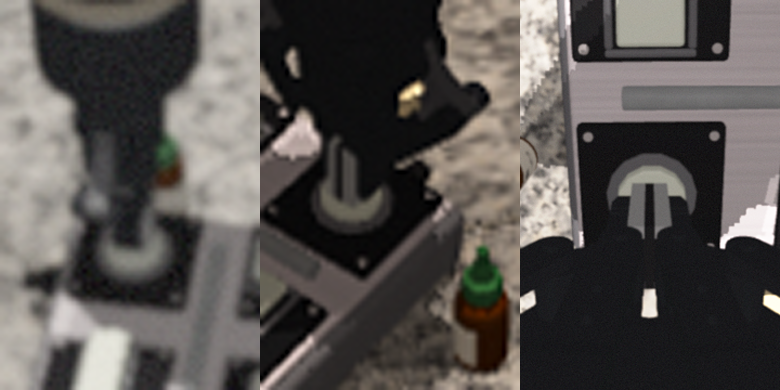

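The tip is on the key, which looks sunk level with its collar in the scene view at (348,205). The bottle is clear of the gripper. I'll press a little harder to be sure it's at the stop.

>>> {"method": "send_rows", "body": {"series": [[[0.005,0,0,0,0,0],[0.005,0,0,0,0,0]]]}}

```text
t: 8.95
eef_pos: [0.5856, -0.1385, 0.0248]
orientation: [-1.004, 1.569, 0.701]
contact_force: [-10.8, 3.7, 34.1]
width: 0.001
```

34 N with only 0.3 mm of movement is a rigid stop. Now I'll lift, move over the bar and measure how far the round top has dropped.

>>> {"method": "send_rows", "body": {"series": [[[-0.11,0,0,0,0,0],[-0.11,0,0,0,0,0],[-0.11,0,0.21,0,0,0],[-0.11,0,0.21,0,0,0],[-0.11,0,0.21,0,0,0],[-0.11,0,0.21,0,0,0]]]}}

```text
t: 9.55
eef_pos: [0.5742, -0.0541, 0.066]
orientation: [-1.253, 1.57, 0.454]
contact_force: [0.1, -0.1, -0.1]
width: -0.001
```

```bash
python3 - <<'E'
from h import *
plan([.5733,-.0547,.066],.136)
s=manip.camera('scene')[:,:,::-1].copy();w=manip.camera('wrist')[:,:,::-1];a=cv2.imread('pics/a_scene.png')
c=cam('scene');print(proj(c,[[.5847,-.1379,z] for z in(.065,.063,.061,.059)]).round(1).tolist())
u=cv2.resize
def top(g):
    g=g[215:255,305:350];g=u(g,None,fx=4,fy=4,interpolation=cv2.INTER_CUBIC);return g
for n,g in(('before',a),('after',s)):
    t=top(g);
    for th in(120,150,170):
        k,l,st,ce=cv2.connectedComponentsWithStats((t.min(2)>th).astype(np.uint8));
        for q,e in zip(st[1:],ce[1:]):
            if q[4]>300:print(n,th,q[:5],(e/4+[305,215]).round(2))
f=lambda g:u(g,(266,200*2),interpolation=cv2.INTER_CUBIC)
cv2.imwrite('pics/k.png',np.hstack([f(a[205:265,300:340]),f(s[205:265,300:340]),f(w[120:480,200:440])]))
E
```

```text
t 9.55 at [ 0.5742 -0.0541  0.066 ] F [ 0.09 -0.14 -0.12] w -0.001
shift/0.4 [ 0.      0.0025 -0.0012]
turn/90 [0.0002 0.0001 0.0003]
[[326.1, 232.1], [326.1, 232.8], [326.1, 233.5], [326.1, 234.2]]
before 120 [   0    6   73   87 3076] [312.71 225.5 ]
before 120 [ 76  20  69  33 838] [332.65 223.43]
before 120 [  56   49   57   43 1841] [326.06 232.43]
before 120 [ 99  84  78  76 727] [339.49 245.7 ]
before 120 [   0  106   90   54 1191] [315.25 249.23]
before 120 [  0 137  39  23 533] [308.4  252.67]
before 150 [   0   10   67   81 2591] [311.89 226.21]
before 150 [  58   51   54   39 1638] [326.07 232.4 ]
before 150 [100  94  68  66 412] [338.34 246.78]
before 150 [  0 138  38  22 438] [308.08 252.74]
before 150 [ 52 140  37  20 385] [321.73 253.21]
before 170 [   0   13   66   77 1755] [311.27 226.89]
before 170 [  59   52   52   37 1484] [326.09 232.35]
before 170 [ 53 141  35  19 320] [321.77 253.36]
after 120 [152   4  28  27 436] [347.12 218.67]
after 120 [  24    8   47   47 1414] [316.05 222.31]
after 120 [  56   58   58   42 1911] [326.08 234.47]
after 120 [ 98  84  79  76 805] [339.5  245.74]
after 120 [   0  108   91   52 1308] [315.09 249.21]
after 120 [  0 136  40  24 563] [308.47 252.69]
after 150 [  26   10   40   44 1034] [315.6  222.73]
after 150 [  57   59   56   40 1701] [326.07 234.51]
after 150 [100  93  69  67 515] [338.46 246.68]
after 150 [  0 138  38  22 504] [308.28 252.8 ]
after 150 [ 51 139  39  21 410] [321.73 253.15]
after 170 [  58   61   54   37 1471] [326.21 234.67]
after 170 [101  94  67  66 360] [338.26 246.85]
after 170 [  0 139  38  21 455] [308.12 252.88]
after 170 [ 52 140  37  20 360] [321.73 253.26]
```

View pics/k.png

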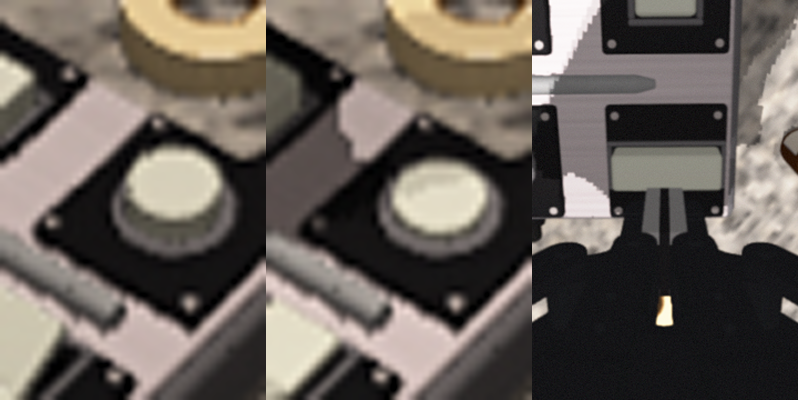

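The round top dropped 2.1 px, which is 6 mm, so it's fully down and staying down. Pen and tape are unmoved. Now the bar: stop expected at z≈0.025.

>>> {"method": "send_rows", "body": {"series": [[[0.04,0.002,0,0,0,0],[0.075,0.002,0,0,0,0],[0.08,0.002,0,0,0,0],[0.085,0.002,0,0,0,0],[0.09,0.002,0,0,0,0],[0.095,0.002,0,0,0,0],[0.1,0.002,0,0,0,0],[0.103,0.002,0,0,0,0]]]}}

```text
t: 10.45
eef_pos: [0.5735, -0.0558, 0.0251]
orientation: [-2.263, 1.57, -0.559]
contact_force: [-0.8, -3.0, 3.8]
width: 0.002
```

>>> {"method": "send_rows", "body": {"series": [[[0.004,0,0,0,0,0],[0.004,0,0,0,0,0]]]}}

```text
t: 10.65
eef_pos: [0.5736, -0.0558, 0.0248]
orientation: [-1.322, 1.57, 0.382]
contact_force: [-5.5, -1.3, 19.7]
width: -0.002
```

At the bar's stop with 20 N. I'll hold it for 0.8 s and then lift clear.

>>> {"method": "send_rows", "body": {"series": [[[0,0,0,0,0,0],[0,0,0,0,0,0],[0,0,0,0,0,0],[0,0,0,0,0,0],[0,0,0,0,0,0],[0,0,0,0,0,0],[0,0,0,0,0,0],[0,0,0,0,0,0]]]}}

```text
t: 11.45
eef_pos: [0.5736, -0.0557, 0.0248]
orientation: [-1.44, 1.569, 0.265]
contact_force: [-6.6, -1.1, 19.1]
width: 0.001
```

>>> {"method": "send_rows", "body": {"series": [[[-0.05,0,0,0,0,0],[-0.15,0,0,0,0,0],[-0.25,0,0,0,0,0],[-0.35,0,0,0,0,0],[-0.35,0,0,0,0,0],[-0.35,0,0,0,0,0],[-0.35,0,0,0,0,0]]]}}

```text
t: 12.15
eef_pos: [0.5724, -0.0546, 0.1622]
orientation: [1.145, 1.569, 2.85]
contact_force: [-0.1, -0.2, -0.4]
width: -0.006
```

```bash
python3 - <<'E'
from h import *
plan([.5733,-.0547,.066])
s=manip.camera('side')[:,:,::-1].copy();c=manip.camera('scene')[:,:,::-1].copy()
f=lambda g:cv2.resize(g,(400,400),interpolation=cv2.INTER_CUBIC)
cv2.imwrite('pics/l.png',np.hstack([f(s[225:325,260:360]),f(c[200:305,245:350])]))
E
```

```text
t 12.15 at [ 0.5724 -0.0546  0.1622] F [-0.09 -0.17 -0.41] w -0.006
shift/0.4 [ 0.2405 -0.0025 -0.0006]
```

The viewer's limit is reached, so the last check is numeric: round, square and bar blobs now against the start.

```bash
python3 - <<'E'
from h import *
a=cv2.imread('pics/a_scene.png');s=manip.camera('scene')[:,:,::-1];a2=cv2.imread('pics/a_side.png');s2=manip.camera('side')[:,:,::-1]
def b(g,p,r=11):
    x,y=p;t=cv2.resize(np.ascontiguousarray(g[y-r:y+r,x-r:x+r]),None,fx=4,fy=4,interpolation=cv2.INTER_CUBIC)
    th,m=cv2.threshold(t.min(2),0,1,cv2.THRESH_OTSU);k,l,st,ce=cv2.connectedComponentsWithStats(m)
    i=1+st[1:,4].argmax();return int(th),int(st[i,4]),(ce[i]/4+[x-r,y-r]).round(2).tolist()
for n,p in dict(round=(326,233),square=(265,238),bar=(293,214)).items(): print('scene',n,b(a,p),b(s,p))
for n,p in dict(round=(290,244),square=(324,281),bar=(282,276)).items(): print('side',n,b(a2,p),b(s2,p))
E
```

```text
scene round (106, 1924, [326.05, 232.47]) (89, 2582, [326.46, 235.49])
scene square (110, 2153, [264.16, 238.18]) (50, 3491, [264.47, 240.47])
scene bar (110, 2835, [292.26, 212.55]) (51, 5357, [293.28, 212.99])
side round (131, 2100, [290.74, 244.86]) (121, 2580, [290.95, 246.89])
side square (141, 2583, [324.78, 281.51]) (92, 3173, [324.72, 283.28])
side bar (127, 4441, [282.58, 274.36]) (81, 4811, [282.57, 274.43])
```

The bar is back up (side row 274.4, same as at the start) and the round key is still down. The square's apparent shift comes from the arm's shadow lowering the mask threshold: its blob area grew by half in the scene view, and nothing went near it. Handing in.

```bash
python3 -c "
from rig import manip
print(manip.hand_in())"
```

```text
the job is handed in; nothing more can be done
None
```

I did the three steps in order with the closed fingertips, and handed the job in at about 12 s of robot time with the arm lifted clear. The hand-in gives no verdict.

- **Rocker:** I pushed it to a firm stop at 34 N. The picture afterwards showed it flipped, with the -x half raised.
- **Round key:** I pressed it to a firm stop at 34 N. Its top had dropped 2.1 px, which is about 6 mm, and it was still down in the last check.
- **Bar key:** I held it at its stop with about 20 N for 0.8 s, then released it. The last side view put it back at its starting height.

**What disagreed:**
- **Fingertip height:** the fingertips sat about 34–38 mm higher than the reported TCP. My first descent therefore stopped short of the rocker, and I found each contact by force instead. The rocker's stop suggests about 38 mm and the round key's about 34 mm; I did not resolve that difference.
- **Square key:** the last mask check showed it shifted by about 2 px. I put this down to the arm's shadow. The fingertips never came within about 80 mm of it.
- **Last picture:** it could not be viewed because the 12-picture limit was reached, so the final check was numeric only. I last saw the pen and tape unmoved just before the bar press. I did not check the bottles or marker again at the end.

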